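Turn the scraper round in its shelf compartment

ROBOT

A 6-joint arm with a two-finger parallel gripper is mounted at the origin on the work surface. World frame = base frame: x ahead of the robot, y to its left, z up, the work surface at z = 0. Lengths are in m, angles in rad, forces in N, time in s.
With the tool pointing down it reaches from about 0.35 to 0.975 m from the base axis. Payload 4.9 kg.
Tool frame: the origin (TCP) lies midway between the tips of the shut fingers; the grasp point (between the pads) lies 19 mm behind it; z points along the fingers, y is the direction in which the jaws open and shut (so a half turn about z gives the same grasp; the last joint's range is limited). The gripper opens to 85 mm and grips with 20 to 120 N. Pads are 22 mm wide; open, the fingers measure 114 mm over their backs; the gripper's body (76 mm by 85 mm) begins 54 mm behind the grasp point. The pads swing forward as they close: fully open they stand 13 mm farther back than shut.
Start: joints at [1.207, 0.053, 1.613, -0, 1.476, -0.119], TCP at [0.151, 0.606, 0.231] pointing down, gripper open.
Joint ranges: [-3.01, 3.01], [-1.01, 2.22], [0.06, 2.58], [-1.02, 4.17], [0.09, 2.62], [-3.14, 3.14]. Speed limits (rad/s): [2.57, 2.57, 3.14, 3.14, 3.14, 3.14].

INTERFACE

Orientations are given as a rotation vector (axis times angle).
In Python, from station import ctrl gives the robot as it stands.
- The arm moves only by the tool jog_arm, never from a script. Its argument "steps" is a list of rows, each an object of numbers: "dx", "dy", "dz": the shift along the world's x, y, z in units of 60 mm (1.0 is 60 mm); "twist": the turn about the world's z in units of 10 degrees (1.0 is 10 degrees). A call has 1 to 5 rows; each row is the pose to reach, as a shift and turn from the pose measured when the call began; what a row does not reach only later rows make up. A row lasts 1/8 s, in which the tool goes at most 62.5 mm and 10.7 degrees, less where a joint would pass 70% of its speed; a pose out of reach is approached as far as the arm can. A call with a gripper value outside its range is refused whole. "gripper" is the closure in counts, from 0 (fully open) to 255 (shut), set as the call begins (left out, the last holds). The fingers move at their own pace and stop on an object; "newtons" is the grip in N (left out, the last holds). Time passes only in rows, so rows that repeat a pose let the fingers close. It gives the time, the measured TCP pose, the force and the opening at its end, in the units of the state.
- ctrl.get_obs(): the state, without advancing time (a new reading comes with each control period).
- ctrl.get_image(name): name is "scene" or "side" or "wrist"; returns a dict with "frame" (420x560x3 uint8, red, green, blue), "range_z" (420x560 float32, m along the optical axis (not along the pixel's ray), 0 where there is no reading), "fx", "fy", "cx", "cy" (pixels), "extrinsics" (4x4, takes a point from camera to world coordinates). Camera axes: x right, y down, z forward; pixel columns grow to the right and rows downward; lengths in m; the calibration is good to about 2 mm. A picture is of the moment at which its call begins.
- ctrl.finish_job(): hands the job in, once; it reports no verdict.
The state is a dict: "t": time; "q": joint angles; "dq": joint speeds; "effort": joint torques, N m; "tool_pos": TCP position; "tool_rot": TCP orientation; "contact_force": force on the tool from outside, world axes, zero at the start; "wrist_torque": the same for the moment, N m; "opening": finger opening in m.
Only numpy, scipy, OpenCV 4.12 (cv2) and the standard library are available. Lean on these libraries where they do the work, as an engineer would, in place of code of your own. Each camera call takes 0.05 s, during which the arm holds its last target.

TASK

The scraper was put away the wrong way round, with its sharp blade sticking out of the shelf. Draw it right out, lay it down on the bench and let go so that you can take it by the handle instead, then slide it back into the same compartment blade first until the edge touches the back plate, leaving it lying there with the handle sticking out. Do not drop the scraper, and do not disturb the spanner, brush, shackle or tub.

Things in the scene. Friction and masses are not known exactly. Their poses are not given: they have to be found in the camera images.
- shelf: Low bench-top shelf of bare sheet steel, fixed, 309 mm wide, 105 mm high. Origin at bench level under the middle of its open front edge; x level, pointing into the shelf square to the front; y along the front; z up. Three compartments centred at y = -100, 0, +100 mm, each 97 mm wide. One holds the scraper, one the spanner, one the wire brush; which is which varies.
- shelf_front (a point): Middle of the front edge of the shelf board, on its level upper face, 45 mm above the bench; axes as the shelf's. The board's edge is folded down to 12 mm above the bench. The opening above the board is 50 mm high; the top board's front edge spans 95 to 105 mm above the bench. Stock up to 50 mm tall stands on the top board, from 80 mm behind the front.
- shelf_back (a point): Foot of the rigid back plate's inner face, at the middle, on the board: 150 mm behind shelf_front along the shelf's x axis. All three compartments are 150 mm deep. Apart from the shackle and the tub the bench in front of the shelf is clear for at least 0.35 m.
- scraper_centre (a point): Loose stiff scraper, 0.3 kg, 240 mm long, wood handle on a steel tang. Point at mid-length, 13 mm above its flat underside; x points to the cutting edge, z up. Handle x -120 to 10 mm, 30 wide, 26 thick; neck 24 wide to x 42; flat blade to x 120, parallel sides 42 wide, 5 thick, at this height. Balances at x = -12 mm, so it lies level on its handle.
- scraper_edge (a point): Middle of the scraper's cutting edge, its front end, 120 mm from scraper_centre. At the start the scraper lies level on the board with this edge outwards, square to the front within about 3 degrees, the butt of the handle 3 to 13 mm from the back plate and 93 to 103 mm of the blade end sticking out in front.
- scraper_grip (a point): Point on the scraper's handle axis, 35 mm from the butt, half-way up: 85 mm from scraper_centre, away from the blade. With the edge against the back plate this lies 55 mm out in front of the shelf, and the butt 90 mm.
- spanner: Combination spanner (loose, steel, 230 mm long, up to 45 mm wide, 13 mm thick), lying in its compartment with its ring end sticking out some 90 mm. Origin under its middle; x points to the open jaw, inwards. Leave alone.
- wire_brush: Wire brush (loose, wood, 225 mm long, 32 mm wide, 34 mm tall over the bristles), lying in its compartment bristles up, its 26 mm wide handle sticking out some 90 mm. Origin under its middle; x points to the bristle end, inwards. Leave alone.
- shackle: Steel bow shackle lying flat on the bench, about 100 by 80 mm and 24 mm tall. Origin underneath, near the middle. Leave alone.
- tub: White plastic grease tub, 76 mm diameter, 74 mm tall, standing on the bench. Origin at the centre of its underside. Leave alone.
Mind the look-alikes: they are no part of the job. What is shaped like the part that bears scraper_centre but blue is not meant.

How it is judged:
By the outcome, as a careful person would: the job done as asked, in the order asked, and still so for the second after the job is handed in, with the robot touching nothing.
It also fails if it takes over 67 s, if anything falls off the work surface, if the arm or the gripper's body presses on something with over 40 N, if the wrist force passes 120 N, or if a joint passes its speed limit or range.

## Working session

There is one attempt and no reset: what is moved stays moved. The work goes in short steps, Python scripts to look and compute and a tool call to move; the robot and the scene stay as the last step left them, time stands still between calls to the robot, and variables do not carry over. Pictures are saved under pics/ and viewed, and the job is handed in when it is done.

Besides the shell and the picture viewer there is one more tool, called after "Request:" as name(argument=value, ...) on one line, values as JSON. jog_arm: Moves the arm, as the interface text tells. Its arguments: {"type":"object","properties":{"steps":{"type":"array"},"gripper":{"type":"number"},"newtons":{"type":"number"}},"required":["steps"]}

```bash
ls; mkdir -p pics; python3 - <<'E'
from station import ctrl
import cv2,numpy as np
for n in ["scene","side","wrist"]:
    d=ctrl.get_image(n); cv2.imwrite(f"pics/{n}0.png",d["frame"][:,:,::-1]); np.savez(f"{n}0.npz",**d)
    print(n,d["fx"],d["fy"],d["cx"],d["cy"],np.round(d["extrinsics"],3).tolist())
print(ctrl.get_obs())
E
```

```text
pics
scene 533.7334927352795 533.7334927352795 285.7967667857563 211.64911455649113 [[-0.581, 0.594, -0.556, 1.315], [0.814, 0.439, -0.381, 0.49], [0.018, -0.674, -0.738, 1.089], [0.0, 0.0, 0.0, 1.0]]
side 408.30777171362615 408.30777171362615 271.2903218187046 208.51437466887137 [[0.962, -0.165, 0.216, 0.228], [-0.271, -0.54, 0.797, -1.096], [-0.015, -0.825, -0.564, 0.79], [0.0, 0.0, 0.0, 1.0]]
wrist 342.1444427816922 342.1444427816922 276.99458317370807 211.465352490611 [[0.243, 0.933, 0.266, 0.084], [0.97, -0.233, -0.068, 0.624], [-0.002, 0.274, -0.962, 0.374], [0.0, 0.0, 0.0, 1.0]]
{'t': 0.15, 'q': array([ 1.20698624e+00,  5.32026141e-02,  1.61398260e+00,  2.25031386e-05,
        1.47600548e+00, -1.18979555e-01]), 'dq': array([-0.00036429, -0.00036219, -0.00494266, -0.00044485, -0.00025801,
        0.00089075]), 'effort': array([ 2.56581816e-04, -3.94242489e+01, -3.70721948e+01, -8.58906537e-05,
        4.65490957e-03,  4.61347781e-05]), 'tool_pos': array([0.15130094, 0.60590639, 0.23034466]), 'tool_rot': array([-3.83573030e-01, -3.11768077e+00,  2.42869716e-03]), 'contact_force': array([ 0.09779913,  0.1813706 , -0.19564405]), 'wrist_torque': array([-0.02201559,  0.05575991, -0.04490806]), 'opening': 0.08524075509545503}
```

View pics/scene0.png

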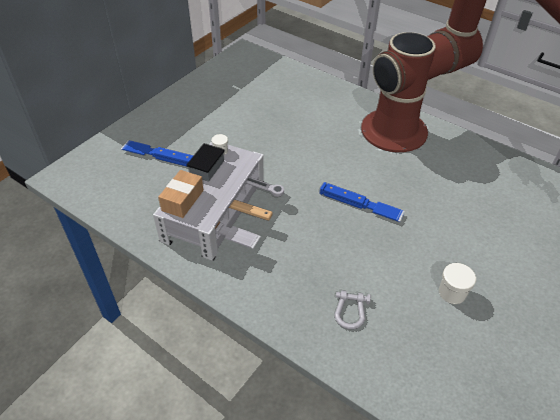

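View pics/side0.png

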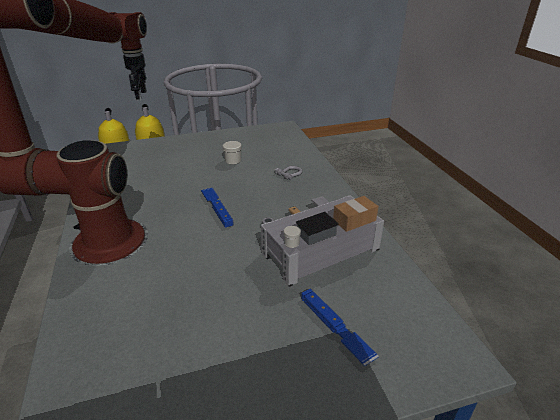

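View pics/wrist0.png

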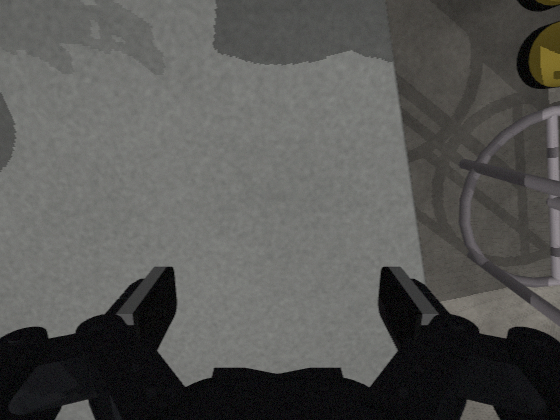

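Scene: shelf around (210,205). The candidates for the scraper are the grey blade sticking out at (242,238), the blue look-alike on the bench at (360,200), and the blue look-alike behind the shelf at (158,155). By the description I choose the grey blade in the shelf. The brush handle is at (250,210), the spanner ring at (275,188), the shackle at (352,308) and the tub at (458,283). Close crop and measurement next.

```bash
cat > h.py <<'E'
import numpy as np,cv2
def pts(d):
    z=d["range_z"]; v,u=np.mgrid[:z.shape[0],:z.shape[1]]
    P=np.stack([(u-d["cx"])/d["fx"]*z,(v-d["cy"])/d["fy"]*z,z],-1)
    E=d["extrinsics"]; return P@E[:3,:3].T+E[:3,3]
def plane(d,u,v,h):
    E=d["extrinsics"]; r=E[:3,:3]@np.array([(u-d["cx"])/d["fx"],(v-d["cy"])/d["fy"],1.]); o=E[:3,3]
    return o+r*(h-o[2])/r[2]
def proj(d,p):
    E=d["extrinsics"]; c=E[:3,:3].T@(np.array(p)-E[:3,3]); return c[0]/c[2]*d["fx"]+d["cx"],c[1]/c[2]*d["fy"]+d["cy"]
E
python3 - <<'E'
from h import *
d=dict(np.load("scene0.npz")); P=pts(d)
f=d["frame"][:,:,::-1]
c=f[120:270,100:300]; cv2.imwrite("pics/crop0.png",cv2.resize(c,None,fx=4,fy=4,interpolation=cv2.INTER_CUBIC)[:600])
for (u,v) in [(242,238),(248,240),(250,210),(264,213),(279,189),(235,175),(210,215),(181,190),(352,320),(458,275),(458,270),(350,195),(330,250)]:
    print(u,v,f[v,u],np.round(P[v,u],3))
s=dict(np.load("side0.npz")); 
E
```

```text
242 238 [191 185 188] [ 0.676 -0.078  0.058]
248 240 [188 182 185] [ 0.675 -0.059  0.063]
250 210 [125 167 207] [ 0.591 -0.119  0.06 ]
264 213 [122 153 181] [ 0.575 -0.085  0.057]
279 189 [92 90 87] [ 0.479 -0.107  0.055]
235 175 [194 187 189] [ 0.546 -0.203  0.104]
210 215 [195 186 189] [ 0.693 -0.163  0.103]
181 190 [233 238 241] [ 0.704 -0.241  0.153]
352 320 [162 164 159] [ 0.681  0.252 -0.001]
458 275 [232 239 240] [0.475 0.407 0.075]
458 270 [232 239 239] [0.461 0.401 0.074]
350 195 [196  93  48] [0.356 0.049 0.025]
330 250 [161 163 158] [0.536 0.099 0.   ]
```

View pics/crop0.png

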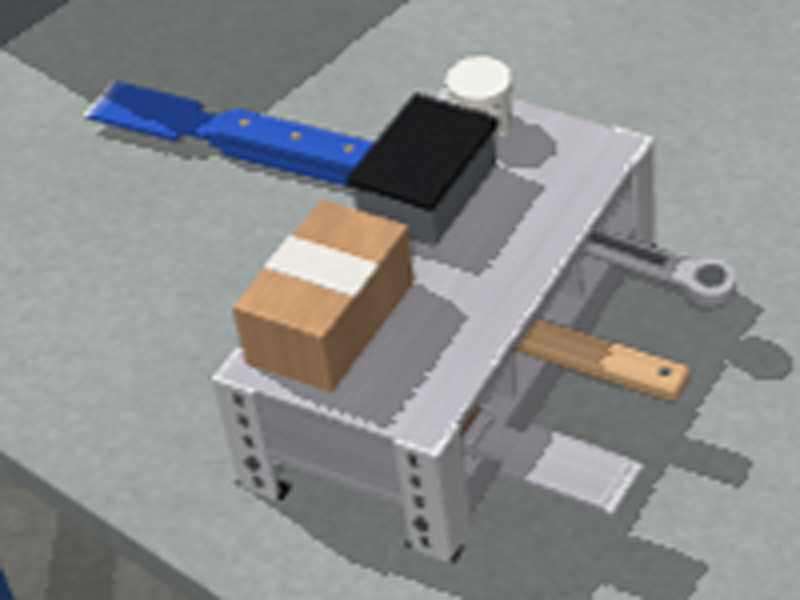

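The crop shows a light-grey flat blade (crop (585,470), pixel (246,237)), no blue on it and wood just visible inside, so it is the right part.

```bash
python3 - <<'E'
from h import *
d=dict(np.load("scene0.npz")); P=pts(d)
A=plane(d,262.8,154.3,.105)[:2]; B=plane(d,208.5,233,.105)[:2]
print("corners",A,B,np.linalg.norm(A-B))
# fit top board front edge using depth
m=(abs(P[:,:,2]-.105)<.006); m[:140]=0;m[260:]=0;m[:,:150]=0;m[:,280:]=0
m=cv2.morphologyEx(m.astype(np.uint8),cv2.MORPH_OPEN,np.ones((3,3)))
front=[]
for v in range(160,228):
    us=np.where(m[v])[0]
    if len(us): front.append(plane(d,us.max()+.5,v,.105)[:2])
front=np.array(front,np.float32)
l=cv2.fitLine(front,cv2.DIST_HUBER,0,.001,.001).ravel(); print("line",l, "ang",np.degrees(np.arctan2(l[1],l[0])))
# blade
f=d["frame"].astype(int)
z=P[:,:,2]; mb=(abs(z-.058)<.012); roi=np.zeros(z.shape,bool); roi[222:252,218:266]=1; mb&=roi
n,lab,st,ce=cv2.connectedComponentsWithStats(mb.astype(np.uint8)); print(st,ce)
Q=P[mb]; np.set_printoptions(precision=4,suppress=True); print(Q.min(0),Q.max(0),Q.mean(0))
cv2.imwrite("pics/mb.png",cv2.resize(np.hstack([d["frame"][215:260,200:280,::-1],np.dstack([mb[215:260,200:280]*255]*3).astype(np.uint8)]),None,fx=5,fy=5,interpolation=0))
E
```

```text
corners [ 0.43691071 -0.19329272] [ 0.74051375 -0.12630645] 0.31090507964400815
line [ 0.9746387   0.22378418  0.59546566 -0.15717891] ang 12.931394
[[     0      0    560    420 234637]
 [   218    222     42     27    558]
 [   225    222      2      2      3]
 [   218    236      1      2      2]] [[279.59935986 209.43856255]
 [238.22939068 235.16845878]
 [225.66666667 222.33333333]
 [218.         236.5       ]]
[ 0.6455 -0.1635  0.0464] [ 0.7026 -0.038   0.0697] [ 0.6759 -0.0904  0.0605]
```

View pics/mb.png

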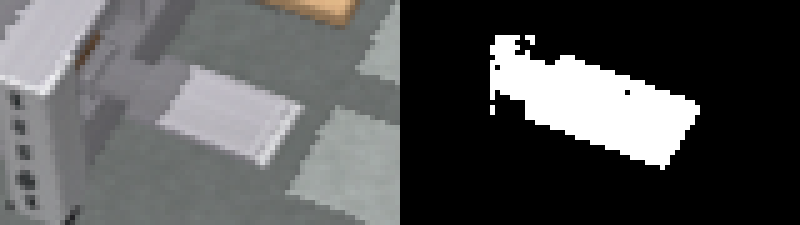

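Request:
jog_arm(steps=[{"dx": 0.6, "dy": -0.75, "twist": -0.8}, {"dx": 1.2, "dy": -1.5, "twist": -1.6}, {"dx": 1.8, "dy": -2.25, "twist": -2.4}, {"dx": 2.4, "dy": -3.0, "twist": -3.2}, {"dx": 3.0, "dy": -3.8, "twist": -4.0}], gripper=0)

```text
validation failed for argument at $.st...
```

```bash
python3 - <<'E'
from h import *
np.set_printoptions(precision=4,suppress=True)
d=dict(np.load("scene0.npz")); P=pts(d)
for n,(u,v,h) in dict(shL=(335,310,.012),shR=(372,298,.012),shT=(340,290,.012),shB=(350,328,.012),tub=(458,271,.074),blueEdge=(404,213,.013),blueButt=(321,188,.02),e1=(260,236,.0605),e2=(252.5,247.7,.0605)).items(): print(n,plane(d,u,v,h))
E
```

```text
shL [0.689  0.2087 0.012 ]
shR [0.6085 0.2625 0.012 ]
shT [0.6343 0.1887 0.012 ]
shB [0.7093 0.2617 0.012 ]
tub [0.4633 0.4026 0.074 ]
blueEdge [0.3161 0.1983 0.013 ]
blueButt [ 0.3767 -0.0338  0.02  ]
e1 [ 0.6457 -0.0444  0.0605]
e2 [ 0.6863 -0.0365  0.0605]
```

Request:
jog_arm(steps=[{"dx": 0.6, "dy": -0.75, "dz": 0, "twist": -0.8}, {"dx": 1.2, "dy": -1.5, "dz": 0, "twist": -1.6}, {"dx": 1.8, "dy": -2.25, "dz": 0, "twist": -2.4}, {"dx": 2.4, "dy": -3.0, "dz": 0, "twist": -3.2}, {"dx": 3.0, "dy": -3.8, "dz": 0, "twist": -4.0}], gripper=0, newtons=40)

```text
t: 0.78
tool_pos: [0.332, 0.3763, 0.2301]
tool_rot: [-1.432, -2.795, 0.002]
contact_force: [1.3, -0.0, 0.5]
opening: 0.0853
```

Request:
jog_arm(steps=[{"dx": 0.6, "dy": -0.8, "dz": 0, "twist": -0.5}, {"dx": 1.2, "dy": -1.5, "dz": 0, "twist": -1.0}, {"dx": 1.8, "dy": -2.3, "dz": 0, "twist": -1.5}, {"dx": 2.4, "dy": -3.1, "dz": 0, "twist": -1.9}, {"dx": 3.0, "dy": -3.8, "dz": 0, "twist": -2.3}])

```text
t: 1.4
tool_pos: [0.5128, 0.1464, 0.2299]
tool_rot: [-1.964, -2.45, 0.002]
contact_force: [1.3, -0.2, -0.2]
opening: 0.0851
```

Request:
jog_arm(steps=[{"dx": 0.6, "dy": -0.8, "dz": 0, "twist": 0}, {"dx": 1.2, "dy": -1.5, "dz": 0, "twist": 0}, {"dx": 1.8, "dy": -2.3, "dz": 0, "twist": 0}, {"dx": 2.5, "dy": -3.2, "dz": 0, "twist": 0}, {"dx": 2.5, "dy": -3.2, "dz": 0, "twist": 0}])

```text
t: 2.02
tool_pos: [0.6638, -0.049, 0.2285]
tool_rot: [-1.969, -2.445, 0.003]
contact_force: [-0.5, 0.6, -1.0]
opening: 0.0853
```

```bash
python3 - <<'E'
from station import ctrl
from h import *
d=ctrl.get_image("wrist"); cv2.imwrite("pics/w1.png",d["frame"][:,:,::-1]); np.savez("w1.npz",**d)
print(ctrl.get_obs()["q"],ctrl.get_obs()["tool_pos"],ctrl.get_obs()["tool_rot"])
E
```

```text
[-1.83441750e-01  1.48956203e-01  1.51406806e+00 -4.72879802e-04
  1.48166561e+00 -3.99817596e-01] [ 0.66333109 -0.04773385  0.22871626] [-1.96696664 -2.4464077   0.00295483]
```

View pics/w1.png

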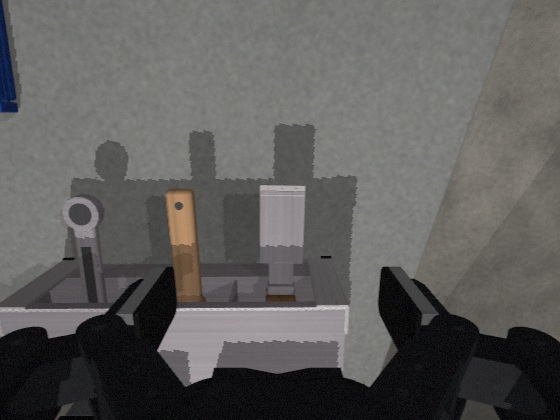

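The wrist view shows the blade with its edge at (283,187), its sides at u≈261 and 305, the brush at (182,245) and the spanner ring at (82,214).

```bash
python3 - <<'E'
from h import *
np.set_printoptions(precision=4,suppress=True)
d=dict(np.load("w1.npz")); f=d["frame"].astype(int)
c=d["frame"][170:330,230:350,::-1]; cv2.imwrite("pics/w1c.png",cv2.resize(c,None,fx=3.7,fy=3.7,interpolation=cv2.INTER_CUBIC))
g=f.sum(2)/3
L=[];R=[]
for v in range(192,244,3):
    r=g[v,245:320]; e=np.diff(r); l=245+e[:25].argmax()+1; rr=245+40+e[40:].argmin()+.5+.5
    L.append(plane(d,l,v,.0605)[:2]);R.append(plane(d,rr,v,.0605)[:2])
L=np.array(L);R=np.array(R); print("width",np.linalg.norm((L-R),axis=1))
for X in (L,R,(L+R)/2):
    l=cv2.fitLine(X.astype(np.float32),cv2.DIST_HUBER,0,.001,.001).ravel(); print(l,np.degrees(np.arctan2(l[1],l[0])))
for u in (265,283,300):
    col=np.diff(g[178:198,u]); v=178+col.argmax()+1; print("edge",v,plane(d,u,v,.0605))
# board front edge z=.045, top front edge
for (u,v) in [(100,263),(220,263.5),(325,262)]: print("board?",plane(d,u,v,.045))
for (u,v) in [(5,309.5),(345,305.5)]: print("top",plane(d,u,v,.105))
P=pts(d)
for v in (195,215,240,255,265,275,285,297): print(v,P[v,282],f[v,282])
E
```

```text
width [0.0419 0.042  0.0421 0.0422 0.0423 0.0424 0.0425 0.0426 0.0418 0.0428
 0.042  0.0421 0.0422 0.0423 0.0424 0.0425 0.0426 0.0418]
[ 0.1999 -0.9798  0.6538 -0.0779] -78.47061
[ 0.2068 -0.9784  0.6948 -0.0673] -78.06662
[ 0.2033 -0.9791  0.6741 -0.0718] -78.26865
edge 185 [ 0.6517 -0.0446  0.0605]
edge 185 [ 0.668  -0.0411  0.0605]
edge 186 [ 0.6836 -0.0386  0.0605]
board? [ 0.5011 -0.1653  0.045 ]
board? [ 0.6231 -0.1391  0.045 ]
board? [ 0.7291 -0.114   0.045 ]
top [ 0.4495 -0.1944  0.105 ]
top [ 0.7422 -0.1259  0.105 ]
195 [ 0.6691 -0.0504  0.0613] [174 170 171]
215 [ 0.6734 -0.0696  0.0602] [151 145 150]
240 [ 0.6788 -0.0938  0.0617] [153 144 152]
255 [ 0.6822 -0.1091  0.0615] [104  99 103]
265 [ 0.6845 -0.1196  0.0613] [103  97 100]
275 [ 0.6868 -0.1298  0.0621] [103  98 101]
285 [ 0.6889 -0.1393  0.0645] [71 70 71]
297 [ 0.691  -0.1493  0.0699] [60 41 26]
```

View pics/w1c.png

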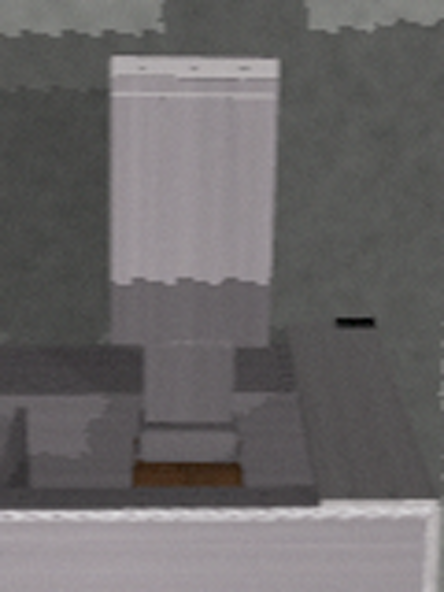

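Request:
jog_arm(steps=[{"dx": 0.12, "dy": -0.37, "dz": -0.5, "twist": -0.07}, {"dx": 0.245, "dy": -0.747, "dz": -1.0, "twist": -0.07}, {"dx": 0.245, "dy": -0.747, "dz": -1.5, "twist": -0.07}, {"dx": 0.245, "dy": -0.747, "dz": -1.95, "twist": -0.07}, {"dx": 0.245, "dy": -0.747, "dz": -1.95, "twist": -0.07}])

```text
t: 2.7
tool_pos: [0.6754, -0.0906, 0.1085]
tool_rot: [-1.976, -2.431, 0.007]
contact_force: [0.3, -0.4, 0.2]
opening: 0.0852
```

```bash
python3 - <<'E'
from station import ctrl
from h import *
d=ctrl.get_image("wrist"); cv2.imwrite("pics/w2.png",d["frame"][:,:,::-1]); np.savez("w2.npz",**d)
o=ctrl.get_obs(); print(o["tool_pos"],o["tool_rot"])
E
```

```text
[ 0.6768445  -0.09113915  0.11084221] [-1.97879114 -2.43371194  0.00438179]
```

View pics/w2.png

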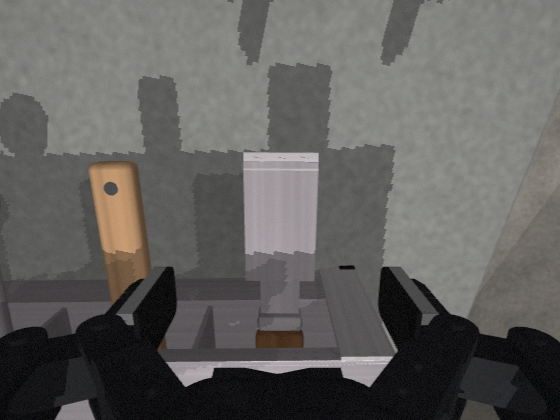

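The blade is centred between the fingers ((281,200) against a finger mid of about 278), so I go down.

Request:
jog_arm(steps=[{"dx": 0.02, "dy": -0.02, "dz": -0.4, "twist": 0}, {"dx": 0.02, "dy": -0.02, "dz": -0.8, "twist": 0}, {"dx": 0.02, "dy": -0.02, "dz": -1.23, "twist": 0}, {"dx": 0.02, "dy": -0.02, "dz": -1.23, "twist": 0}, {"dx": 0.02, "dy": -0.02, "dz": -1.23, "twist": 0}])

```text
t: 3.38
tool_pos: [0.6782, -0.0923, 0.0371]
tool_rot: [-1.979, -2.434, 0.004]
contact_force: [-0.6, 0.1, 0.2]
opening: 0.0854
```

Request:
jog_arm(steps=[{"dx": 0, "dy": 0, "dz": 0, "twist": 0}, {"dx": 0, "dy": 0, "dz": 0, "twist": 0}, {"dx": 0, "dy": 0, "dz": 0, "twist": 0}, {"dx": 0, "dy": 0, "dz": 0, "twist": 0}, {"dx": 0, "dy": 0, "dz": 0, "twist": 0}], gripper=255, newtons=100)

```text
t: 4.0
tool_pos: [0.6787, -0.0924, 0.0379]
tool_rot: [-1.979, -2.435, 0.003]
contact_force: [0.3, -0.1, 3.3]
opening: 0.0394
```

```bash
python3 - <<'E'
from station import ctrl
from h import *
d=ctrl.get_image("wrist"); cv2.imwrite("pics/w3.png",d["frame"][:,:,::-1])
o=ctrl.get_obs(); print(o["tool_pos"],o["tool_rot"],o["contact_force"],o["opening"])
E
```

```text
[ 0.67868896 -0.09237944  0.03776387] [-1.9793476  -2.43466236  0.00340297] [-0.07643183  0.84360135  3.58325403] 0.03924969411419719
```

View pics/w3.png

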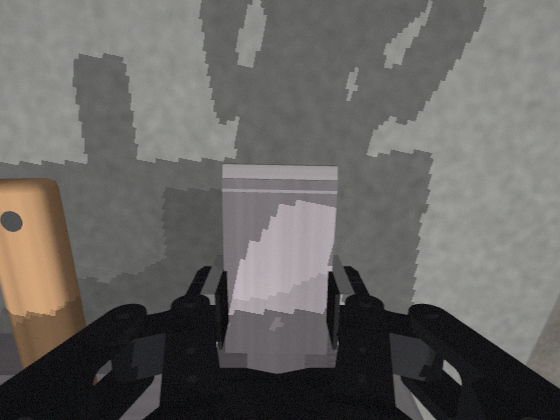

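Request:
jog_arm(steps=[{"dx": -0.04, "dy": 0.2, "dz": 0.02, "twist": 0}, {"dx": -0.08, "dy": 0.4, "dz": 0.03, "twist": 0}, {"dx": -0.12, "dy": 0.6, "dz": 0.03, "twist": 0}, {"dx": -0.16, "dy": 0.8, "dz": 0.03, "twist": 0}, {"dx": -0.2, "dy": 1.0, "dz": 0.03, "twist": 0}])

```text
t: 4.68
tool_pos: [0.6661, -0.0312, 0.0391]
tool_rot: [-1.978, -2.434, 0.004]
contact_force: [0.2, -0.0, -0.9]
opening: 0.0394
```

```bash
python3 - <<'E'
from station import ctrl
from h import *
d=ctrl.get_image("wrist"); cv2.imwrite("pics/w4.png",d["frame"][:,:,::-1])
d=ctrl.get_image("scene"); cv2.imwrite("pics/s4.png",cv2.resize(d["frame"][120:320,180:480,::-1],None,fx=2.6,fy=2.6))
o=ctrl.get_obs(); print(o["tool_pos"],o["tool_rot"],o["contact_force"],o["opening"])
E
```

```text
[ 0.66593574 -0.0304209   0.03908446] [-1.97645035 -2.43474552  0.00321337] [-1.12712671  0.82903811 -1.16940222] 0.03935618055200959
```

View pics/s4.png

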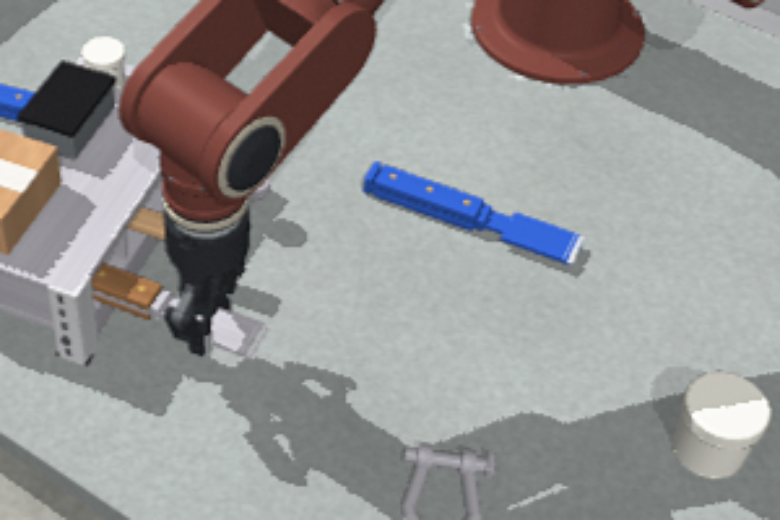

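View pics/w4.png

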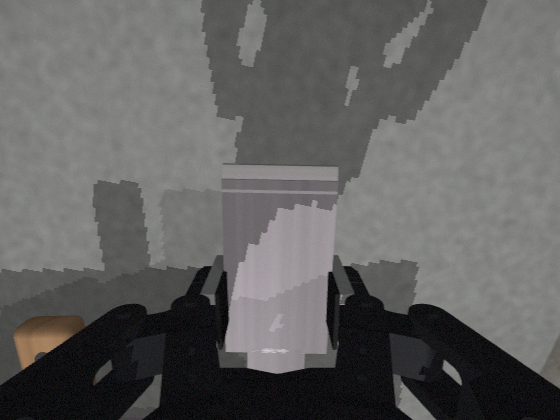

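The scraper follows without slipping: the blade edge is still at v≈165 in the wrist view, and the handle is coming out at (125,290) in the scene crop.

Request:
jog_arm(steps=[{"dx": -0.04, "dy": 0.2, "dz": 0.03, "twist": 0}, {"dx": -0.08, "dy": 0.4, "dz": 0.05, "twist": 0}, {"dx": -0.12, "dy": 0.6, "dz": 0.05, "twist": 0}, {"dx": -0.16, "dy": 0.8, "dz": 0.05, "twist": 0}, {"dx": -0.2, "dy": 1.0, "dz": 0.05, "twist": 0}])

```text
t: 5.4
tool_pos: [0.6537, 0.0305, 0.042]
tool_rot: [-1.976, -2.435, 0.003]
contact_force: [0.3, -0.4, -2.2]
opening: 0.0395
```

Request:
jog_arm(steps=[{"dx": -0.06, "dy": 0.25, "dz": 0.05, "twist": 0}, {"dx": -0.11, "dy": 0.5, "dz": 0.1, "twist": 0}, {"dx": -0.16, "dy": 0.75, "dz": 0.15, "twist": 0}, {"dx": -0.21, "dy": 1.0, "dz": 0.2, "twist": 0}, {"dx": -0.26, "dy": 1.25, "dz": 0.2, "twist": 0}])

```text
t: 6.02
tool_pos: [0.6382, 0.1066, 0.0545]
tool_rot: [-1.977, -2.435, 0.002]
contact_force: [0.3, -0.1, -3.4]
opening: 0.0394
```

```bash
python3 - <<'E'
from station import ctrl
from h import *
d=ctrl.get_image("side"); cv2.imwrite("pics/d5.png",cv2.resize(d["frame"][140:300,200:400,::-1],None,fx=3.7,fy=3.7))
d=ctrl.get_image("scene"); cv2.imwrite("pics/s5.png",cv2.resize(d["frame"][120:320,180:480,::-1],None,fx=2.6,fy=2.6))
o=ctrl.get_obs(); print(o["tool_pos"],o["tool_rot"],o["contact_force"],o["wrist_torque"],o["opening"],o["q"])
E
```

```text
[0.63759596 0.10720427 0.05392898] [-1.9737746  -2.43605576  0.00307577] [ 0.6907321  -0.49767262 -2.8900634 ] [ 0.22066988 -0.00426317 -0.00063623] 0.03925184111547149 [ 0.0503722   0.26892371  1.68291562  0.00294056  1.19574193 -0.1596096 ]
```

View pics/s5.png

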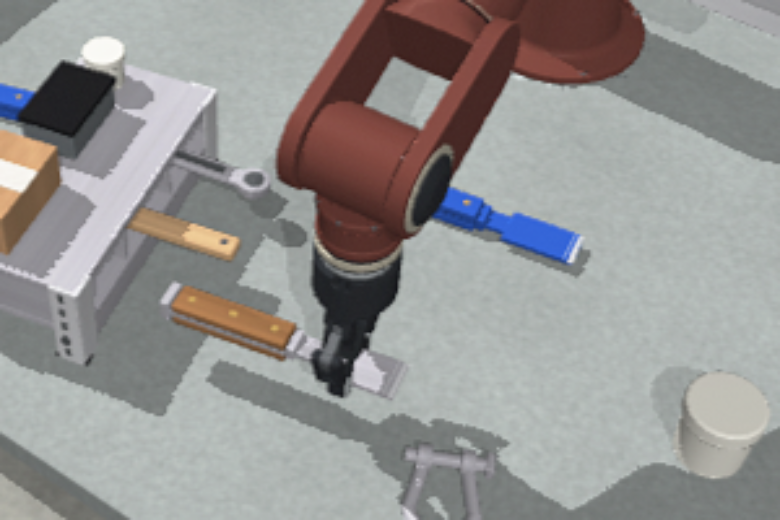

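View pics/d5.png

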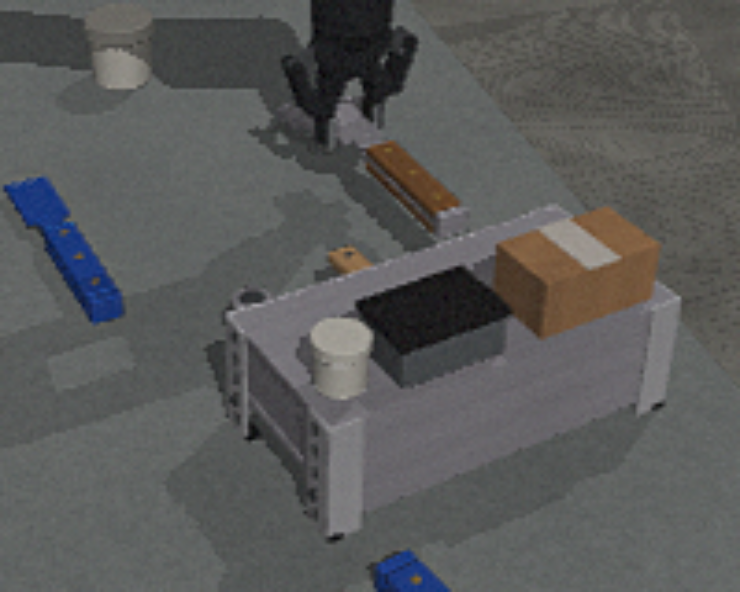

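It is drawn fully out, level, with the whole weight on the gripper (about 3 N). Next I turn it +90° away from the brush.

Request:
jog_arm(steps=[{"dx": 0, "dy": 0, "dz": 0, "twist": 0.4}, {"dx": 0, "dy": 0, "dz": 0, "twist": 1.1}, {"dx": 0, "dy": 0, "dz": 0, "twist": 1.9}, {"dx": -0.1, "dy": -0.1, "dz": 0, "twist": 2.7}, {"dx": -0.2, "dy": -0.2, "dz": 0, "twist": 3.4}])

```text
t: 6.75
tool_pos: [0.6253, 0.0947, 0.0537]
tool_rot: [-1.17, -2.909, 0.007]
contact_force: [1.6, 0.5, -2.9]
opening: 0.0393
```

Request:
jog_arm(steps=[{"dx": -0.1, "dy": -0.1, "dz": 0, "twist": 0.7}, {"dx": -0.2, "dy": -0.2, "dz": 0, "twist": 1.5}, {"dx": -0.25, "dy": -0.3, "dz": 0, "twist": 2.3}, {"dx": -0.25, "dy": -0.35, "dz": 0, "twist": 3.1}, {"dx": -0.25, "dy": -0.35, "dz": 0, "twist": 3.8}])

```text
t: 7.38
tool_pos: [0.61, 0.0728, 0.0533]
tool_rot: [-0.153, -3.133, 0.011]
contact_force: [0.4, 0.6, -2.9]
opening: 0.0392
```

Request:
jog_arm(steps=[{"dx": 0, "dy": 0, "dz": 0, "twist": 0.7}, {"dx": 0, "dy": 0, "dz": 0, "twist": 1.3}, {"dx": 0, "dy": 0, "dz": -0.1, "twist": 1.5}, {"dx": 0, "dy": 0, "dz": -0.2, "twist": 1.5}, {"dx": 0, "dy": 0, "dz": -0.3, "twist": 1.5}])

```text
t: 8.0
tool_pos: [0.6097, 0.0727, 0.0345]
tool_rot: [0.256, -3.126, 0.012]
contact_force: [-0.1, 0.0, -3.7]
opening: 0.0396
```

```bash
python3 - <<'E'
from station import ctrl
from h import *
d=ctrl.get_image("side"); cv2.imwrite("pics/d6.png",cv2.resize(d["frame"][140:300,200:400,::-1],None,fx=3.7,fy=3.7))
d=ctrl.get_image("scene"); cv2.imwrite("pics/s6.png",cv2.resize(d["frame"][120:320,180:480,::-1],None,fx=2.6,fy=2.6))
o=ctrl.get_obs(); print(o["tool_pos"],o["tool_rot"],o["contact_force"],o["wrist_torque"],o["opening"],o["q"])
E
```

```text
[0.60907208 0.07279038 0.03393503] [ 0.25603058 -3.12467229  0.01169989] [-0.41914909  0.04737572 -3.03134396] [-0.00797077  0.21447891  0.01714519] 0.03913531622259214 [ 1.33633924e-03  2.26063798e-01  1.77258001e+00 -8.72094157e-03
  1.14876956e+00 -1.72937611e+00]
```

View pics/s6.png

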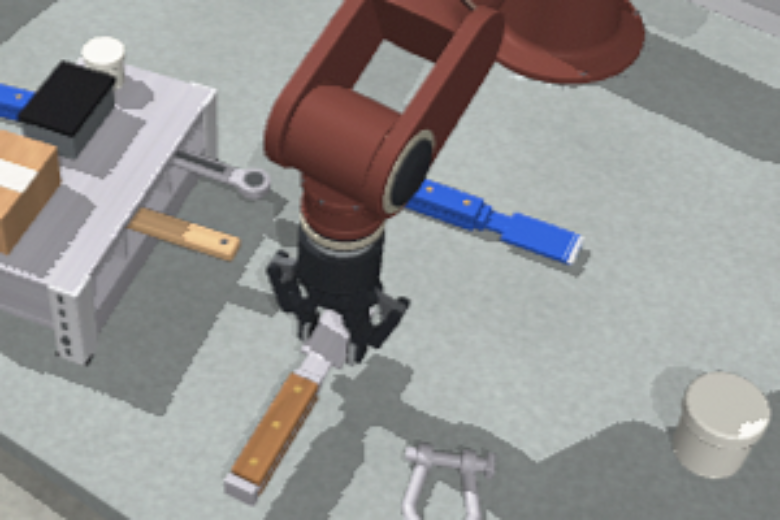

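View pics/d6.png

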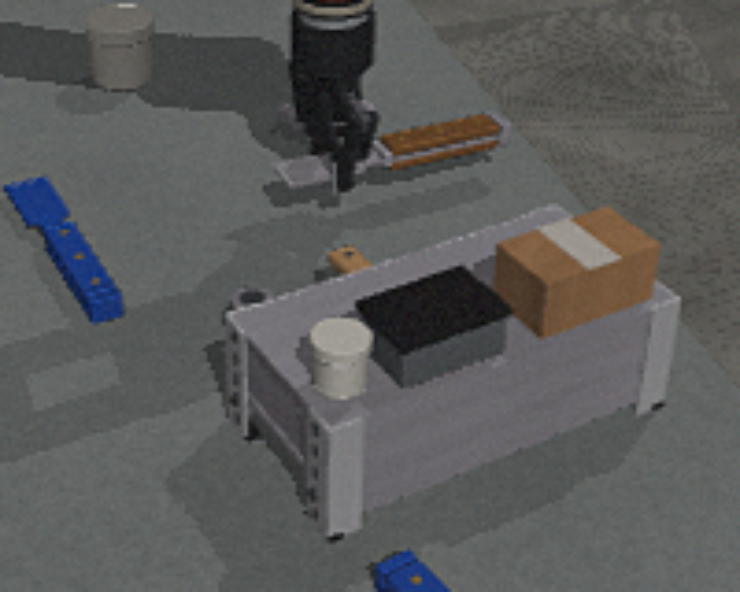

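Request:
jog_arm(steps=[{"dx": 0, "dy": 0, "dz": -0.15, "twist": 0}, {"dx": 0, "dy": 0, "dz": -0.3, "twist": 0}, {"dx": 0, "dy": 0, "dz": -0.42, "twist": 0}, {"dx": 0, "dy": 0, "dz": -0.48, "twist": 0}, {"dx": 0, "dy": 0, "dz": -0.48, "twist": 0}])

```text
t: 8.72
tool_pos: [0.6088, 0.0728, 0.0047]
tool_rot: [0.256, -3.124, 0.012]
contact_force: [-0.3, 0.0, -3.3]
opening: 0.0395
```

Request:
jog_arm(steps=[{"dx": 0, "dy": 0, "dz": -0.05, "twist": 0}, {"dx": 0, "dy": 0, "dz": -0.08, "twist": 0}, {"dx": 0, "dy": 0, "dz": -0.1, "twist": 0}])

```text
t: 9.1
tool_pos: [0.6089, 0.0728, -0.0011]
tool_rot: [0.256, -3.124, 0.012]
contact_force: [-3.6, 0.3, 4.2]
opening: 0.0393
```

Request:
jog_arm(steps=[{"dx": 0, "dy": 0, "dz": -0.03, "twist": 0}, {"dx": 0, "dy": 0, "dz": -0.05, "twist": 0}])

```text
t: 9.35
tool_pos: [0.609, 0.0728, -0.0012]
tool_rot: [0.257, -3.122, 0.011]
contact_force: [-10.9, -0.7, 18.2]
opening: 0.0392
```

```bash
python3 - <<'E'
from station import ctrl
from h import *
np.set_printoptions(precision=4,suppress=True)
d=ctrl.get_image("scene"); cv2.imwrite("pics/s7.png",cv2.resize(d["frame"][200:320,240:390,::-1],None,fx=5,fy=5))
P=pts(d)
o=ctrl.get_obs(); print(o["tool_pos"],o["tool_rot"],o["contact_force"],o["wrist_torque"],o["opening"])
# handle top points: brown-ish
f=d["frame"].astype(int); m=(f[:,:,0]-f[:,:,2]>40)&(P[:,:,2]<.06)&(P[:,:,0]>.6)&(P[:,:,1]>0)
Q=P[m]; 
for a in np.arange(.64,.82,.02):
    s=(Q[:,0]>a)&(Q[:,0]<a+.02)
    if s.sum()>3: print(round(a,2),s.sum(),np.percentile(Q[s,2],[50,80,90]))
E
```

```text
[ 0.609   0.0728 -0.0012] [ 0.2569 -3.1219  0.0114] [-10.1885  -1.0405  13.6075] [0.2299 1.8849 0.1927] 0.03955608669793012
0.66 60 [0.0285 0.0306 0.0314]
0.68 87 [0.0284 0.0303 0.0316]
0.7 91 [0.0279 0.0296 0.0305]
0.72 92 [0.0276 0.0293 0.0299]
0.74 98 [0.0269 0.0285 0.0296]
0.76 102 [0.0267 0.028  0.0288]
0.78 19 [0.0263 0.028  0.0287]
```

View pics/s7.png

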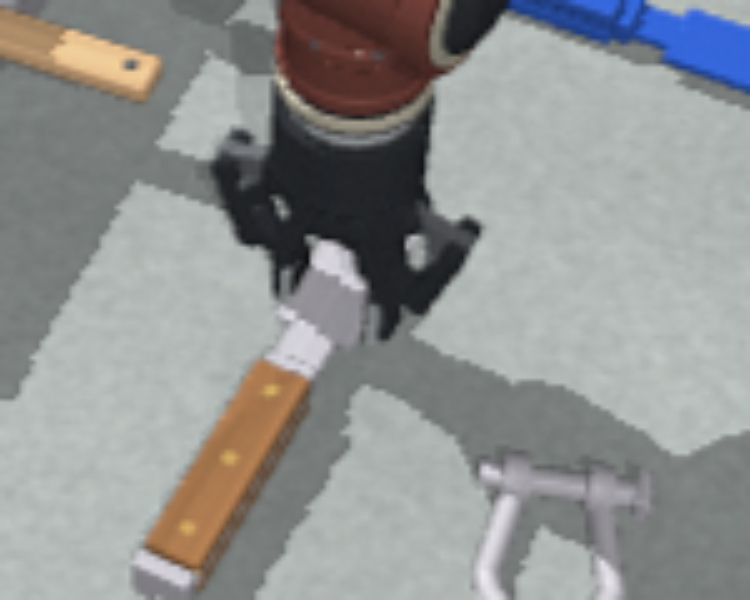

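The butt is on the bench and the front of the handle is about 2–3 mm high. I relax the grip and settle it before opening.

Request:
jog_arm(steps=[{"dx": 0, "dy": 0, "dz": 0, "twist": 0}, {"dx": 0, "dy": 0, "dz": -0.03, "twist": 0}, {"dx": 0, "dy": 0, "dz": -0.03, "twist": 0}], newtons=20, gripper=255)

```text
t: 9.78
tool_pos: [0.61, 0.0729, -0.0011]
tool_rot: [0.257, -3.123, 0.011]
contact_force: [-3.6, -0.9, 8.8]
opening: 0.0392
```

```bash
python3 - <<'E'
from station import ctrl
from h import *
np.set_printoptions(precision=4,suppress=True)
d=ctrl.get_image("scene"); P=pts(d)
o=ctrl.get_obs(); print(o["tool_pos"],o["contact_force"],o["wrist_torque"],o["opening"])
f=d["frame"].astype(int); m=(f[:,:,0]-f[:,:,2]>40)&(P[:,:,2]<.06)&(P[:,:,0]>.6)&(P[:,:,1]>0)
Q=P[m]; 
for a in np.arange(.64,.82,.02):
    s=(Q[:,0]>a)&(Q[:,0]<a+.02)
    if s.sum()>3: print(round(a,2),s.sum(),np.percentile(Q[s,2],[50,80,90]))
E
```

```text
[ 0.61    0.0729 -0.0011] [-4.8295 -0.5448  9.077 ] [0.143  0.8636 0.0842] 0.039528536750816086
0.66 51 [0.0299 0.0312 0.0323]
0.68 87 [0.0288 0.0304 0.0318]
0.7 96 [0.0281 0.0299 0.0309]
0.72 93 [0.0279 0.0295 0.0303]
0.74 97 [0.0271 0.0286 0.0297]
0.76 100 [0.0267 0.029  0.0302]
0.78 25 [0.0242 0.0274 0.0288]
```

Request:
jog_arm(steps=[{"dx": 0, "dy": 0, "dz": 0, "twist": 0}, {"dx": 0, "dy": 0, "dz": 0, "twist": 0}, {"dx": 0, "dy": 0, "dz": 0, "twist": 0}], gripper=100)

```text
t: 10.2
tool_pos: [0.6101, 0.0729, -0.0013]
tool_rot: [0.257, -3.123, 0.011]
contact_force: [0.4, -0.2, 0.2]
opening: 0.0517
```

```bash
python3 - <<'E'
from station import ctrl
from h import *
np.set_printoptions(precision=4,suppress=True)
d=ctrl.get_image("scene"); P=pts(d)
o=ctrl.get_obs(); print(o["tool_pos"],o["contact_force"],o["wrist_torque"],o["opening"])
f=d["frame"].astype(int); m=(f[:,:,0]-f[:,:,2]>40)&(P[:,:,2]<.06)&(P[:,:,0]>.6)&(P[:,:,1]>0)
Q=P[m]; 
for a in np.arange(.64,.82,.02):
    s=(Q[:,0]>a)&(Q[:,0]<a+.02)
    if s.sum()>3: print(round(a,2),s.sum(),np.percentile(Q[s,2],[50,80,90]))
E
```

```text
[ 0.61    0.0729 -0.0014] [0.2877 0.1116 0.1934] [-0.0077  0.0034 -0.0376] 0.0517123047332724
0.66 55 [0.0256 0.0272 0.028 ]
0.68 87 [0.0262 0.0278 0.0288]
0.7 88 [0.0267 0.0285 0.0291]
0.72 91 [0.0263 0.0281 0.0292]
0.74 98 [0.026  0.0278 0.0285]
0.76 97 [0.0263 0.0277 0.0289]
0.78 19 [0.0256 0.0264 0.0268]
```

It now lies level on the bench (handle top at 26 mm) and is released. I rise and turn the tool -180°.

Request:
jog_arm(steps=[{"dx": 0, "dy": 0, "dz": 0.3, "twist": 0}, {"dx": 0, "dy": 0, "dz": 0.9, "twist": 0}, {"dx": 0, "dy": 0, "dz": 1.7, "twist": -1}, {"dx": 0, "dy": 0, "dz": 2.5, "twist": -2}, {"dx": 0, "dy": 0, "dz": 3.3, "twist": -3}])

```text
t: 10.88
tool_pos: [0.61, 0.0729, 0.1998]
tool_rot: [-0.569, -3.082, 0.007]
contact_force: [0.7, -0.2, 0.2]
opening: 0.052
```

Request:
jog_arm(steps=[{"dx": 0.3, "dy": 0.1, "dz": 0, "twist": -1}, {"dx": 0.6, "dy": 0.2, "dz": 0, "twist": -2}, {"dx": 0.9, "dy": 0.3, "dz": 0, "twist": -3}, {"dx": 1.2, "dy": 0.4, "dz": 0, "twist": -4}, {"dx": 1.5, "dy": 0.4, "dz": 0, "twist": -5}], gripper=0)

```text
t: 11.5
tool_pos: [0.7007, 0.0974, 0.2013]
tool_rot: [-1.824, -2.548, -0.0]
contact_force: [-0.6, 0.8, 0.1]
opening: 0.0854
```

Request:
jog_arm(steps=[{"dx": 0.2, "dy": 0.0, "dz": 0, "twist": -1}, {"dx": 0.4, "dy": 0.0, "dz": 0, "twist": -2}, {"dx": 0.6, "dy": 0.0, "dz": 0, "twist": -3}, {"dx": 0.6, "dy": 0.0, "dz": 0, "twist": -4}, {"dx": 0.6, "dy": 0.0, "dz": 0, "twist": -5}])

```text
t: 12.12
tool_pos: [0.737, 0.0974, 0.2027]
tool_rot: [-2.736, -1.531, -0.007]
contact_force: [-0.3, 1.0, 1.0]
opening: 0.0854
```

Request:
jog_arm(steps=[{"dx": 0, "dy": 0.0, "dz": 0, "twist": -1}, {"dx": 0, "dy": 0.0, "dz": 0, "twist": -2}, {"dx": 0, "dy": 0.0, "dz": 0, "twist": -3}, {"dx": 0, "dy": 0.0, "dz": 0, "twist": -4}, {"dx": 0, "dy": 0.0, "dz": 0, "twist": -4.5}])

```text
t: 12.75
tool_pos: [0.7371, 0.0974, 0.2042]
tool_rot: [-3.116, -0.362, -0.013]
contact_force: [0.1, 0.0, 0.1]
opening: 0.0851
```

```bash
python3 - <<'E'
from station import ctrl
from h import *
d=ctrl.get_image("wrist"); cv2.imwrite("pics/w8.png",d["frame"][:,:,::-1]); np.savez("w8.npz",**d)
o=ctrl.get_obs(); print(o["t"],o["q"],o["tool_pos"],o["tool_rot"])
E
```

```text
12.8 [0.02960507 0.33548298 1.33664915 0.00488049 1.46172913 1.36958037] [0.73707219 0.09741656 0.20423241] [-3.11661499 -0.36048634 -0.01273616]
```

View pics/w8.png

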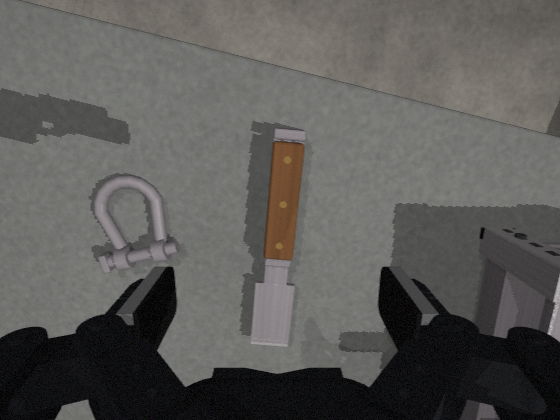

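The wrist view shows the scraper lying free, with the butt at (290,133), handle to (279,260), blade edge at (270,345), the shackle at (130,215) untouched and the shelf post at right.

```bash
python3 - <<'E'
from h import *
np.set_printoptions(precision=4,suppress=True)
d=dict(np.load("w8.npz")); f=d["frame"].astype(int)
m=((f[:,:,0]-f[:,:,2])>35).astype(np.uint8); m[:120]=0;m[275:]=0;m[:,:240]=0;m[:,330:]=0
c=max(cv2.findContours(m,0,1)[0],key=cv2.contourArea).reshape(-1,2)
W=np.array([plane(d,u,v,.026)[:2] for u,v in c],np.float32)
r=cv2.minAreaRect(W); print(r); l=cv2.fitLine(W,2,0,.001,.001).ravel()
eb=plane(d,290.5,129.5,.026)[:2]; ee=(plane(d,251.5,345,.0155)[:2]+plane(d,288.5,346,.0155)[:2])/2
print("butt",eb,"edge",ee,"len",np.linalg.norm(eb-ee), "ang",np.degrees(np.arctan2(*(ee-eb)[::-1])))
u=(ee-eb)/np.linalg.norm(ee-eb); print("grip35",eb+.035*u,"centre",eb+.12*u)
# front line of shelf seen here
E
```

```text
((0.726931631565094, 0.09030084311962128), (0.11680880188941956, 0.02893076278269291), 8.225712776184082)
butt [0.7962 0.0998] edge [0.5599 0.065 ] len 0.2388535090672483 ang -171.62632376126655
grip35 [0.7615 0.0947] centre [0.6774 0.0823]
```

Request:
jog_arm(steps=[{"dx": 0.2, "dy": -0.02, "dz": -0.6, "twist": -0.25}, {"dx": 0.4, "dy": -0.05, "dz": -1.2, "twist": -0.49}, {"dx": 0.4, "dy": -0.05, "dz": -1.8, "twist": -0.49}, {"dx": 0.4, "dy": -0.05, "dz": -2.0, "twist": -0.49}, {"dx": 0.4, "dy": -0.05, "dz": -2.0, "twist": -0.49}])

```text
t: 13.42
tool_pos: [0.7608, 0.0944, 0.0841]
tool_rot: [-3.129, -0.228, -0.012]
contact_force: [-1.0, 0.0, 0.1]
opening: 0.0857
```

```bash
python3 - <<'E'
from station import ctrl
from h import *
d=ctrl.get_image("wrist"); cv2.imwrite("pics/w9.png",d["frame"][:,:,::-1])
o=ctrl.get_obs(); print(o["t"],o["q"],o["tool_pos"],o["tool_rot"])
r=o["tool_rot"]; print("jaw",2*np.degrees(np.arctan2(r[1],r[0]))-90)
E
```

```text
13.475 [0.02510303 0.48025812 1.35336676 0.00437744 1.29811885 1.44942253] [0.76171226 0.09452735 0.08580633] [-3.12953123 -0.2277907  -0.01575293]
jaw -441.67385207217797
```

View pics/w9.png

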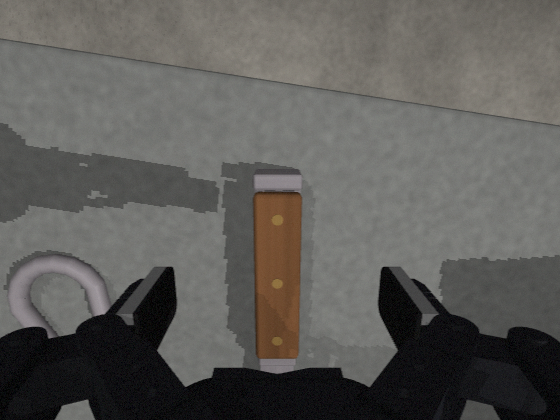

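The handle is centred (u≈278) and square to the jaws. I descend and grip.

Request:
jog_arm(steps=[{"dx": 0, "dy": 0, "dz": -0.5, "twist": 0}, {"dx": 0, "dy": 0, "dz": -1.0, "twist": 0}, {"dx": 0, "dy": 0, "dz": -1.3, "twist": 0}, {"dx": 0, "dy": 0, "dz": -1.37, "twist": 0}, {"dx": 0, "dy": 0, "dz": -1.37, "twist": 0}])

```text
t: 14.1
tool_pos: [0.7626, 0.0946, 0.0049]
tool_rot: [-3.13, -0.228, -0.019]
contact_force: [-0.9, 0.2, 0.7]
opening: 0.0857
```

Request:
jog_arm(steps=[{"dx": 0, "dy": 0, "dz": 0, "twist": 0}, {"dx": 0, "dy": 0, "dz": 0, "twist": 0}, {"dx": 0, "dy": 0, "dz": 0, "twist": 0}, {"dx": 0, "dy": 0, "dz": 0, "twist": 0}, {"dx": 0, "dy": 0, "dz": 0, "twist": 0}], gripper=255, newtons=100)

```text
t: 14.72
tool_pos: [0.7633, 0.0946, 0.0059]
tool_rot: [-3.13, -0.228, -0.021]
contact_force: [0.2, 0.5, 3.8]
opening: 0.0278
```

Request:
jog_arm(steps=[{"dx": 0, "dy": 0, "dz": 0.1, "twist": 0}, {"dx": 0, "dy": 0, "dz": 0.3, "twist": 0}, {"dx": 0, "dy": 0, "dz": 0.5, "twist": 0}, {"dx": 0, "dy": 0, "dz": 0.6, "twist": 0}, {"dx": 0, "dy": 0, "dz": 0.6, "twist": 0}])

```text
t: 15.35
tool_pos: [0.764, 0.0946, 0.0432]
tool_rot: [-3.13, -0.228, -0.024]
contact_force: [0.9, 0.3, -2.9]
opening: 0.0277
```

```bash
python3 - <<'E'
from station import ctrl
from h import *
d=ctrl.get_image("side"); cv2.imwrite("pics/d10.png",cv2.resize(d["frame"][120:280,200:400,::-1],None,fx=3.7,fy=3.7))
d=ctrl.get_image("scene"); cv2.imwrite("pics/s10.png",cv2.resize(d["frame"][200:320,240:390,::-1],None,fx=5,fy=5))
np.savez("s10.npz",**d)
o=ctrl.get_obs(); print(o["t"],o["tool_pos"],o["contact_force"],o["wrist_torque"],o["opening"])
E
```

```text
15.45 [0.76309433 0.09454756 0.04172274] [ 0.30813035 -0.10574044 -2.82843624] [ 0.02984359 -0.23751686  0.05827721] 0.02726189399571877
```

View pics/s10.png

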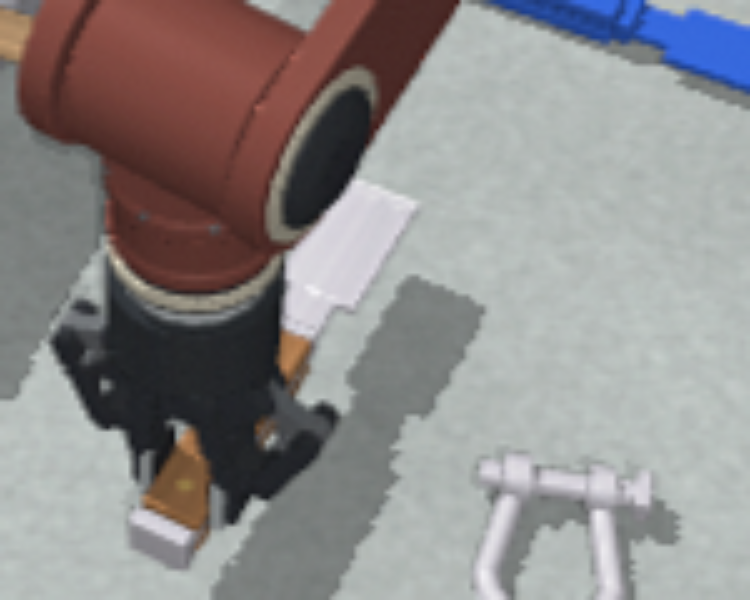

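View pics/d10.png

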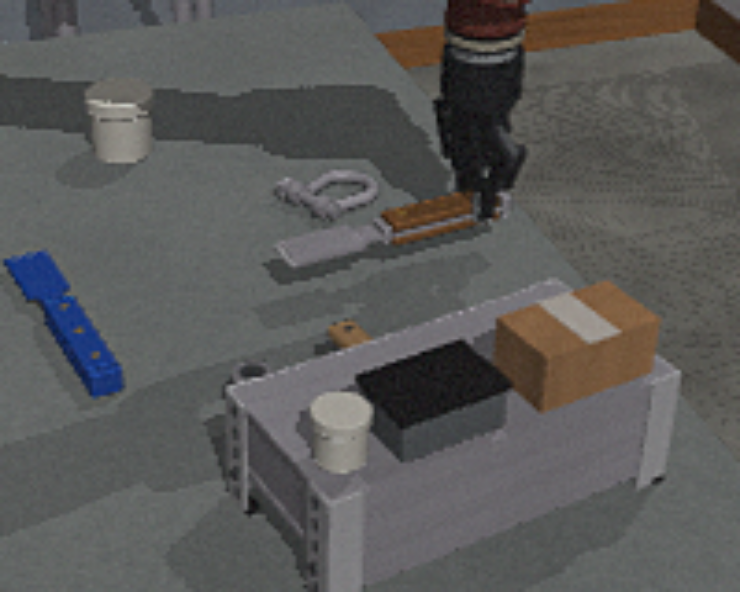

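```bash
python3 - <<'E'
from h import *
np.set_printoptions(precision=4,suppress=True)
d=dict(np.load("s10.npz"));P=pts(d)
for cx,cy in [(390,200),(375,205),(350,230),(330,260),(310,300),(300,310),(185,485),(195,460)]:
    u,v=240+cx//5,200+cy//5; print((cx,cy),np.median(P[v-1:v+2,u-1:u+2].reshape(-1,3),0))
E
```

```text
(390, 200) [0.5641 0.0763 0.0507]
(375, 205) [0.5707 0.0721 0.0525]
(350, 230) [0.5929 0.0721 0.0519]
(330, 260) [0.6132 0.0731 0.0517]
(310, 300) [0.6394 0.0789 0.0515]
(300, 310) [0.6479 0.0788 0.0506]
(185, 485) [0.7673 0.0978 0.0634]
(195, 460) [0.754  0.0931 0.0627]
```

It is level (blade top 51–52 mm all along). I raise it and turn +95° to point the blade at the shelf.

Request:
jog_arm(steps=[{"dx": 0, "dy": 0, "dz": 0.4, "twist": 0}, {"dx": 0, "dy": 0, "dz": 1.0, "twist": 0.4}, {"dx": -0.2, "dy": 0, "dz": 1.6, "twist": 1.0}, {"dx": -0.5, "dy": 0, "dz": 2.1, "twist": 1.7}, {"dx": -0.8, "dy": 0, "dz": 2.4, "twist": 2.4}])

```text
t: 16.08
tool_pos: [0.7157, 0.0947, 0.1902]
tool_rot: [-3.01, -0.879, -0.026]
contact_force: [-0.0, -0.2, -2.8]
opening: 0.0276
```

Request:
jog_arm(steps=[{"dx": -0.3, "dy": 0, "dz": 0, "twist": 0.7}, {"dx": -0.6, "dy": 0, "dz": 0, "twist": 1.4}, {"dx": -0.9, "dy": 0, "dz": 0, "twist": 2.1}, {"dx": -1.1, "dy": 0, "dz": 0, "twist": 2.8}, {"dx": -1.3, "dy": 0, "dz": 0, "twist": 3.5}])

```text
t: 16.7
tool_pos: [0.6374, 0.0948, 0.192]
tool_rot: [-2.6, -1.747, -0.025]
contact_force: [-0.1, 1.2, -2.4]
opening: 0.0281
```

Request:
jog_arm(steps=[{"dx": 0, "dy": 0, "dz": 0, "twist": 0.8}, {"dx": 0, "dy": 0, "dz": 0, "twist": 1.6}, {"dx": 0, "dy": 0, "dz": 0, "twist": 2.4}, {"dx": 0, "dy": 0, "dz": 0, "twist": 3.1}, {"dx": 0, "dy": 0, "dz": 0, "twist": 3.5}])

```text
t: 17.32
tool_pos: [0.6374, 0.0949, 0.1937]
tool_rot: [-1.949, -2.447, -0.02]
contact_force: [0.1, -0.7, -2.5]
opening: 0.0281
```

```bash
python3 - <<'E'
from station import ctrl
from h import *
d=ctrl.get_image("wrist"); cv2.imwrite("pics/w11.png",d["frame"][:,:,::-1]); np.savez("w11.npz",**d)
d=ctrl.get_image("scene"); cv2.imwrite("pics/s11.png",cv2.resize(d["frame"][120:320,180:480,::-1],None,fx=2.6,fy=2.6)); np.savez("s11.npz",**d)
o=ctrl.get_obs(); print(o["t"],o["q"],o["tool_pos"],o["tool_rot"],o["contact_force"])
r=o["tool_rot"]; print("jaw",2*np.degrees(np.arctan2(r[1],r[0]))-90)
E
```

```text
17.425 [ 0.02424483  0.12257572  1.60235438  0.01881094  1.41855297 -0.2016749 ] [0.6374792  0.09487848 0.19354964] [-1.95201847 -2.44436666 -0.02040481] [-0.41940538 -0.04095524 -2.31920982]
jaw -347.22021768843086
```

View pics/w11.png

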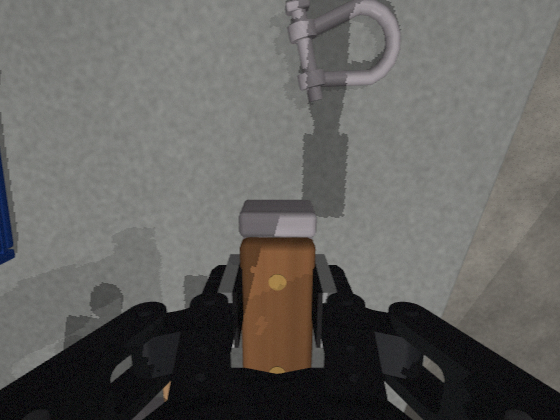

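View pics/s11.png

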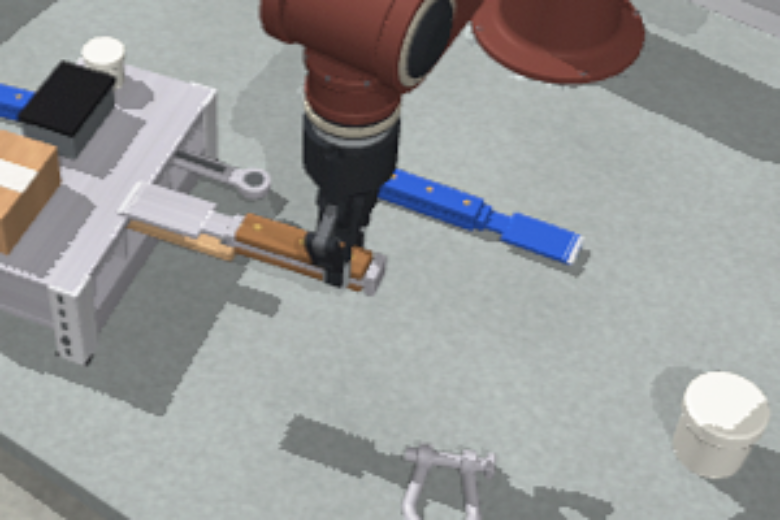

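```bash
python3 - <<'E'
from h import *
from scipy.spatial.transform import Rotation as R
np.set_printoptions(precision=4,suppress=True)
print(R.from_rotvec([-1.95201847,-2.44436666,-0.02040481]).as_matrix())
d=dict(np.load("s11.npz"));P=pts(d)
for cx,cy in [(135,205),(150,205),(165,207),(190,215),(205,220),(225,228),(260,232),(285,243)]:
    u,v=180+int(cx/2.6),120+int(cy/2.6); print((cx,cy),(u,v),P[v,u])
m=(abs(P[:,:,2]-.203)<.012); m[:190]=0;m[215:]=0;m[:,:220]=0;m[:,275:]=0
Q=P[m]; print(len(Q)); Q=Q.astype(np.float32)
s=Q[Q[:,1]<-.035]; print(cv2.fitLine(s[:,:2],2,0,.001,.001).ravel()); print("miny",Q[Q[:,1].argmin()])
vx=cv2.fitLine(s,2,0,.001,.001).ravel();print(vx)
print(plane(d,226.5,201,.2)[:2],plane(d,237,190.5,.2)[:2])
E
```

```text
[[-0.2212  0.9752 -0.0023]
 [ 0.9751  0.2212  0.0185]
 [ 0.0186  0.0018 -0.9998]]
(135, 205) (231, 198) [ 0.6872 -0.0933  0.202 ]
(150, 205) (237, 198) [ 0.6805 -0.0809  0.2041]
(165, 207) (243, 199) [ 0.6718 -0.0704  0.2   ]
(190, 215) (253, 202) [ 0.6663 -0.0456  0.201 ]
(205, 220) (258, 204) [ 0.6652 -0.032   0.2019]
(225, 228) (266, 207) [ 0.6613 -0.0122  0.2012]
(260, 232) (280, 209) [0.658  0.0245 0.2152]
(285, 243) (289, 213) [0.6554 0.0472 0.2146]
668
[ 0.3097 -0.9508  0.6747 -0.0696]
miny [ 0.6643 -0.1092  0.2   ]
[-0.3099  0.9507  0.0129  0.6747 -0.0696  0.2014]
[ 0.6992 -0.0968] [ 0.6587 -0.0989]
```

The scraper is above and in line with its compartment, edge about 30 mm in front of the shelf. I lower to insertion height.

Request:
jog_arm(steps=[{"dx": 0, "dy": 0, "dz": -0.4, "twist": 0}, {"dx": 0, "dy": 0, "dz": -1.0, "twist": 0}, {"dx": 0, "dy": 0, "dz": -1.6, "twist": 0}, {"dx": 0, "dy": 0, "dz": -2.1, "twist": 0}, {"dx": 0, "dy": 0, "dz": -2.29, "twist": 0}])

```text
t: 18.05
tool_pos: [0.636, 0.0949, 0.0544]
tool_rot: [-1.951, -2.441, -0.017]
contact_force: [0.2, 0.1, -2.2]
opening: 0.028
```

```bash
python3 - <<'E'
from station import ctrl
from h import *
np.set_printoptions(precision=4,suppress=True)
d=ctrl.get_image("scene"); cv2.imwrite("pics/s12.png",cv2.resize(d["frame"][180:280,190:340,::-1],None,fx=5,fy=5)); np.savez("s12.npz",**d)
P=pts(d)
for p in [(.683,-.1065),(.679,-.09),(.675,-.07),(.667,-.04)]:
    u,v=map(int,np.round(proj(d,(*p,.066)))); print((u,v),P[v,u],np.median(P[v-2:v+3,u-2:u+3].reshape(-1,3),0))
o=ctrl.get_obs(); print(o["t"],o["tool_pos"],o["tool_rot"],o["contact_force"])
E
```

```text
(231, 232) [ 0.6423 -0.1453  0.0018] [ 0.6423 -0.1456  0.0009]
(237, 234) [ 0.6743 -0.0951  0.0597] [ 0.6751 -0.0944  0.0615]
(245, 237) [ 0.6697 -0.0732  0.0592] [ 0.6703 -0.072   0.0613]
(256, 241) [ 0.6641 -0.0428  0.06  ] [ 0.6653 -0.0417  0.0622]
18.1 [0.636  0.0949 0.0539] [-1.9511 -2.4412 -0.0168] [-1.1021  1.2961 -3.8203]
```

View pics/s12.png

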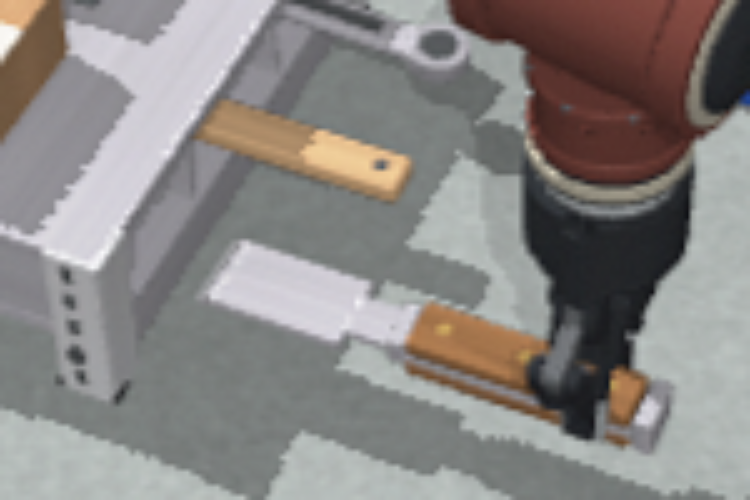

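```bash
python3 - <<'E'
from h import *
d=dict(np.load("s12.npz"))
a=plane(d,231,239.4,.06)[:2];b=plane(d,237.6,228,.06)[:2]; e=(a+b)/2
print(a,b,np.linalg.norm(a-b),"edge mid",e,"dist tcp",np.linalg.norm(e-[.636,.0949]), "ang",np.degrees(np.arctan2(e[1]-.0949,e[0]-.636)))
o=np.array([-.225,.974]);y=np.array([.974,.225]);C=np.array([.6875,-.1375]); print("out",(e-C)@o,"lat",(e-C)@y,"tcp out",(np.array([.636,.0949])-C)@o,"lat",(np.array([.636,.0949])-C)@y)
E
```

```text
[ 0.69686702 -0.09592144] [ 0.65811799 -0.10626294] 0.04010528518075988 edge mid [ 0.6774925  -0.10109219] dist tcp 0.20033613133913517 ang -78.04669604644826
out 0.037712895799105244 lat -0.001555543320951909 tcp out 0.2379451 lat 0.00212900000000001
```

Edge about 34–38 mm out, lateral error under 3 mm, about 1° off square. I slide it in.

Request:
jog_arm(steps=[{"dx": 0.02, "dy": -0.1, "dz": 0.06, "twist": 0}, {"dx": 0.08, "dy": -0.35, "dz": 0.07, "twist": 0}, {"dx": 0.14, "dy": -0.6, "dz": 0.07, "twist": 0}, {"dx": 0.2, "dy": -0.85, "dz": 0.07, "twist": 0}, {"dx": 0.24, "dy": -1.05, "dz": 0.07, "twist": 0}])

```text
t: 18.73
tool_pos: [0.6508, 0.0304, 0.0583]
tool_rot: [-1.952, -2.441, -0.017]
contact_force: [0.4, -0.6, -3.0]
opening: 0.028
```

```bash
python3 - <<'E'
from station import ctrl
from h import *
d=ctrl.get_image("scene"); cv2.imwrite("pics/s13.png",cv2.resize(d["frame"][180:280,190:340,::-1],None,fx=5,fy=5))
d=ctrl.get_image("wrist"); cv2.imwrite("pics/w13.png",d["frame"][:,:,::-1])
o=ctrl.get_obs(); print(o["t"],o["tool_pos"],o["tool_rot"],o["contact_force"])
E
```

```text
18.825 [0.65066973 0.0302107  0.05807949] [-1.95361183 -2.4395418  -0.01649712] [ 0.52113347 -0.0595566  -3.34238065]
```

View pics/s13.png

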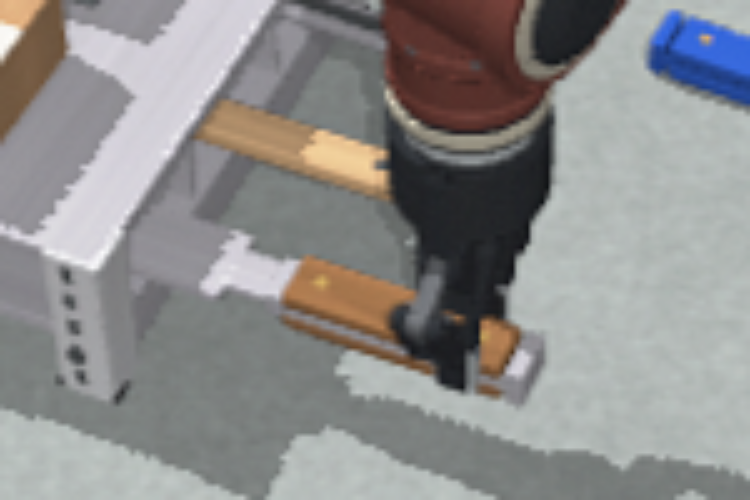

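The blade has entered cleanly under the top board. On to about 25 mm short of the back plate.

Request:
jog_arm(steps=[{"dx": 0.07, "dy": -0.3, "dz": 0, "twist": 0}, {"dx": 0.14, "dy": -0.6, "dz": 0, "twist": 0}, {"dx": 0.21, "dy": -0.9, "dz": 0, "twist": 0}, {"dx": 0.28, "dy": -1.2, "dz": 0, "twist": 0}, {"dx": 0.34, "dy": -1.45, "dz": 0, "twist": 0}])

```text
t: 19.45
tool_pos: [0.6714, -0.0582, 0.0581]
tool_rot: [-1.954, -2.439, -0.017]
contact_force: [0.5, 0.1, -2.8]
opening: 0.0276
```

```bash
python3 - <<'E'
from station import ctrl
from h import *
d=ctrl.get_image("scene"); cv2.imwrite("pics/s14.png",cv2.resize(d["frame"][180:280,190:340,::-1],None,fx=5,fy=5))
o=ctrl.get_obs(); print(o["t"],o["tool_pos"],o["tool_rot"],o["contact_force"])
E
```

```text
19.5 [ 0.67183778 -0.06001497  0.05824677] [-1.95666475 -2.43921601 -0.01544113] [-0.42938193 -2.61832196 -2.93740879]
```

View pics/s14.png

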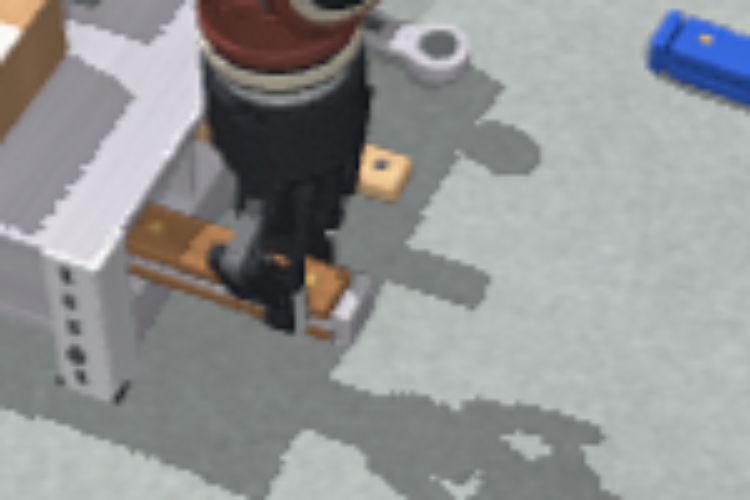

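Request:
jog_arm(steps=[{"dx": 0.02, "dy": -0.1, "dz": -0.04, "twist": 0}, {"dx": 0.04, "dy": -0.17, "dz": -0.06, "twist": 0}, {"dx": 0.04, "dy": -0.17, "dz": -0.08, "twist": 0}])

```text
t: 19.88
tool_pos: [0.6742, -0.0701, 0.0532]
tool_rot: [-1.956, -2.439, -0.015]
contact_force: [0.2, 0.0, -2.3]
opening: 0.028
```

Request:
jog_arm(steps=[{"dx": 0, "dy": 0, "dz": -0.02, "twist": 0}, {"dx": 0, "dy": 0, "dz": -0.03, "twist": 0}])

```text
t: 20.12
tool_pos: [0.6741, -0.0697, 0.0516]
tool_rot: [-1.956, -2.439, -0.015]
contact_force: [-0.0, 1.2, -0.8]
opening: 0.0281
```

Request:
jog_arm(steps=[{"dx": 0.01, "dy": -0.05, "dz": -0.01, "twist": 0}, {"dx": 0.02, "dy": -0.1, "dz": -0.01, "twist": 0}, {"dx": 0.03, "dy": -0.14, "dz": -0.01, "twist": 0}])

```text
t: 20.5
tool_pos: [0.6763, -0.0783, 0.0513]
tool_rot: [-1.956, -2.44, -0.016]
contact_force: [-0.2, 1.5, 0.6]
opening: 0.0277
```

Request:
jog_arm(steps=[{"dx": 0.01, "dy": -0.04, "dz": 0, "twist": 0}, {"dx": 0.02, "dy": -0.07, "dz": 0, "twist": 0}])

```text
t: 20.75
tool_pos: [0.6776, -0.0828, 0.0514]
tool_rot: [-1.956, -2.44, -0.016]
contact_force: [-0.8, 1.9, 0.1]
opening: 0.0276
```

Request:
jog_arm(steps=[{"dx": 0.01, "dy": -0.03, "dz": 0, "twist": 0}, {"dx": 0.01, "dy": -0.05, "dz": 0, "twist": 0}])

```text
t: 21.0
tool_pos: [0.6778, -0.0838, 0.0514]
tool_rot: [-1.954, -2.437, -0.02]
contact_force: [-1.6, 9.9, 1.2]
opening: 0.0279
```

Request:
jog_arm(steps=[{"dx": 0.01, "dy": -0.03, "dz": 0, "twist": 0}, {"dx": 0.01, "dy": -0.05, "dz": 0, "twist": 0}])

```text
t: 21.25
tool_pos: [0.6778, -0.0838, 0.0514]
tool_rot: [-1.951, -2.433, -0.025]
contact_force: [-3.7, 12.6, 3.4]
opening: 0.0277
```

The edge is against the back plate (12 N, and the advance stopped at y = -0.0838, against -0.0825 expected). I settle it down onto the board with light grip, then look.

Request:
jog_arm(steps=[{"dx": 0, "dy": 0, "dz": -0.02, "twist": 0}, {"dx": 0, "dy": -0.02, "dz": -0.03, "twist": 0}])

```text
t: 21.5
tool_pos: [0.678, -0.0836, 0.0512]
tool_rot: [-1.949, -2.432, -0.027]
contact_force: [-4.9, 9.0, 8.9]
opening: 0.0277
```

Request:
jog_arm(steps=[{"dx": 0, "dy": -0.02, "dz": -0.01, "twist": 0}, {"dx": 0, "dy": -0.02, "dz": -0.01, "twist": 0}], newtons=20, gripper=255)

```text
t: 21.75
tool_pos: [0.678, -0.0837, 0.0515]
tool_rot: [-1.948, -2.431, -0.029]
contact_force: [-3.4, 5.7, 4.7]
opening: 0.028
```

```bash
python3 - <<'E'
from station import ctrl
from h import *
np.set_printoptions(precision=4,suppress=True)
d=ctrl.get_image("scene"); cv2.imwrite("pics/s15.png",cv2.resize(d["frame"][180:280,190:340,::-1],None,fx=5,fy=5));P=pts(d)
f=d["frame"].astype(int); m=(f[:,:,0]-f[:,:,2]>40)&(P[:,:,0]>.64)&(P[:,:,2]<.09)&(P[:,:,2]>.06)
m[:215]=0;m[250:]=0
Q=P[m]
for a in np.arange(-.15,-.04,.015):
    s=(Q[:,1]>a)&(Q[:,1]<a+.015)
    if s.sum()>3: print(round(a,3),s.sum(),np.percentile(Q[s,2],[50,80,90]))
o=ctrl.get_obs(); print(o["t"],o["tool_pos"],o["tool_rot"],o["contact_force"],o["wrist_torque"])
E
```

```text
-0.15 41 [0.071  0.0725 0.0732]
-0.135 20 [0.0713 0.0727 0.0734]
-0.105 5 [0.0708 0.0713 0.0716]
-0.09 23 [0.0721 0.0733 0.0735]
-0.075 54 [0.0714 0.0741 0.0749]
21.8 [ 0.678  -0.0837  0.0515] [-1.9481 -2.4312 -0.0285] [-3.5407  5.9622  3.894 ] [ 0.4794  0.4203 -0.142 ]
```

View pics/s15.png

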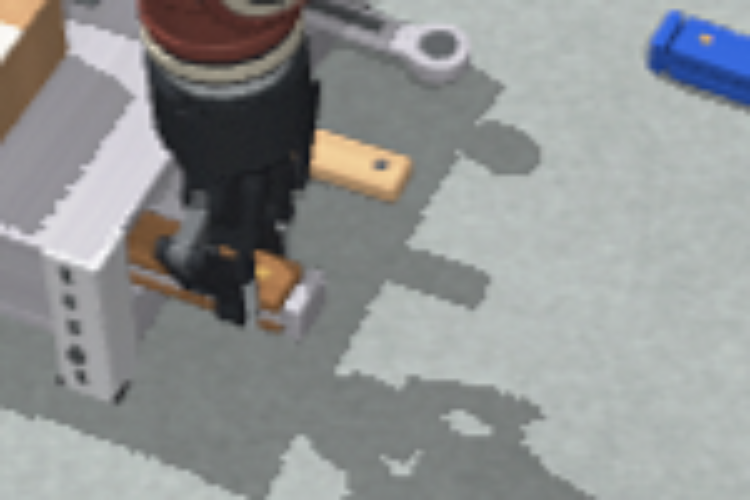

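Request:
jog_arm(steps=[{"dx": 0, "dy": 0, "dz": 0, "twist": 0}, {"dx": 0, "dy": 0, "dz": 0, "twist": 0}, {"dx": 0, "dy": 0, "dz": 0, "twist": 0}, {"dx": 0, "dy": 0, "dz": 0, "twist": 0}], gripper=80)

```text
t: 22.3
tool_pos: [0.678, -0.0839, 0.0514]
tool_rot: [-1.948, -2.431, -0.028]
contact_force: [0.1, -0.2, -0.0]
opening: 0.0588
```

Request:
jog_arm(steps=[{"dx": 0, "dy": 0, "dz": 0.2, "twist": 0}, {"dx": 0, "dy": 0, "dz": 0.6, "twist": 0}, {"dx": 0, "dy": 0, "dz": 1.2, "twist": 0}, {"dx": 0, "dy": 0, "dz": 1.9, "twist": 0}, {"dx": 0, "dy": 0.4, "dz": 2.6, "twist": 0}])

```text
t: 22.92
tool_pos: [0.6785, -0.061, 0.2114]
tool_rot: [-1.953, -2.431, -0.03]
contact_force: [0.4, 0.2, -0.6]
opening: 0.0586
```

Request:
jog_arm(steps=[{"dx": 0, "dy": 0.4, "dz": 0, "twist": 0}, {"dx": 0, "dy": 0.8, "dz": 0, "twist": 0}, {"dx": 0, "dy": 0.8, "dz": 0, "twist": 0}])

```text
t: 23.3
tool_pos: [0.6775, -0.0109, 0.2096]
tool_rot: [-1.948, -2.432, -0.028]
contact_force: [0.1, -0.5, -1.1]
opening: 0.0585
```

```bash
python3 - <<'E'
from station import ctrl
from h import *
np.set_printoptions(precision=4,suppress=True)
d=ctrl.get_image("wrist"); cv2.imwrite("pics/w16.png",d["frame"][:,:,::-1]); np.savez("w16.npz",**d)
d=ctrl.get_image("scene"); cv2.imwrite("pics/s16.png",d["frame"][:,:,::-1]); np.savez("s16.npz",**d)
o=ctrl.get_obs(); print(o["t"],o["tool_pos"],o["tool_rot"],o["contact_force"])
E
```

```text
23.4 [ 0.6776 -0.0126  0.2093] [-1.9505 -2.4301 -0.0267] [-0.5414 -1.5023  0.2034]
```

View pics/w16.png

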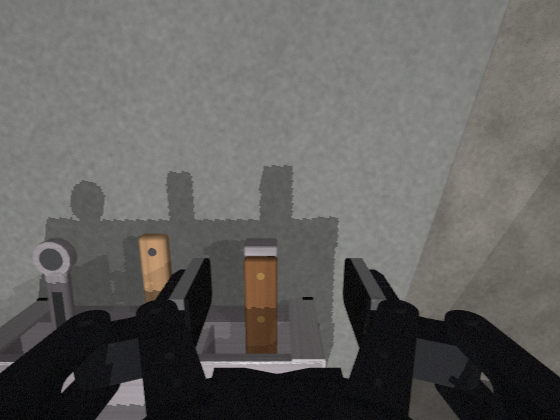

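View pics/s16.png

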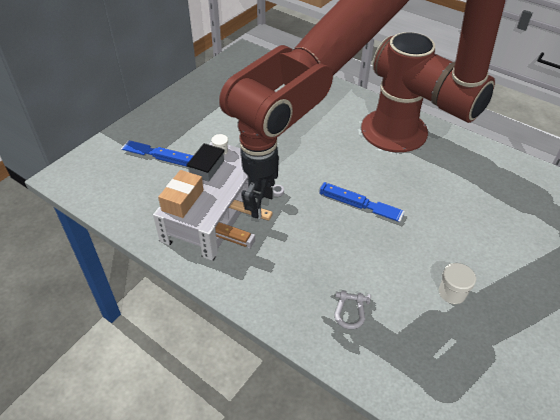

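```bash
python3 - <<'E'
from h import *
np.set_printoptions(precision=4,suppress=True)
d=dict(np.load("w16.npz")); a=dict(np.load("w1.npz"))
o=np.array([-.225,.974]);y=np.array([.974,.225]);C=np.array([.6875,-.1375])
for u in (250,261,272):
    col=d["frame"][225:260,u].astype(int).sum(1); v=225+np.diff(col).argmax()+1
    p=plane(d,u,v,.071)[:2]; print("butt",u,v,p,"out",(p-C)@o,"lat",(p-C)@y)
f=d["frame"].astype(int); m=((f[:,:,0]-f[:,:,2])>25).astype(np.uint8); m[:250]=0;m[355:]=0;m[:,:235]=0;m[:,290:]=0
c=max(cv2.findContours(m,0,1)[0],key=cv2.contourArea).reshape(-1,2)
W=np.array([plane(d,u,v,.071)[:2] for u,v in c],np.float32); print(cv2.minAreaRect(W))
def brush(d):
    f=d["frame"].astype(int);m=((f[:,:,0]-f[:,:,2])>40).astype(np.uint8); m[:,:130]=0;m[:,205:]=0;m[:180]=0;m[300:]=0
    c=max(cv2.findContours(m,0,1)[0],key=cv2.contourArea).reshape(-1,2); W=np.array([plane(d,u,v,.063)[:2] for u,v in c]); i=W[:,1].argsort()[-5:]; return W[i].mean(0)
print("brush tip",brush(a),brush(d))
print("ring",plane(a,79.5,214,.058),plane(d,52,258.5,.058))
s0=dict(np.load("scene0.npz"));s1=dict(np.load("s16.npz"))
D=(abs(s0["range_z"]-s1["range_z"])>.01)
print("depth change shackle",D[285:332,330:378].sum(),"tub",D[262:305,438:478].sum(),"stock",D[145:215,155:225].sum(),"blue",D[180:222,318:406].sum())
E
```

```text
butt 250 246 [ 0.6628 -0.0523] out 0.08857673573174416 lat -0.004890656180200142
butt 261 246 [ 0.6722 -0.0502] out 0.08851264216153257 lat 0.004769329095466043
butt 272 246 [ 0.6816 -0.048 ] out 0.08844855686287016 lat 0.014428067708752554
((0.6836482882499695, -0.1078319251537323), (0.02909962646663189, 0.09886695444583893), 12.547361373901367)
brush tip [ 0.5837 -0.0644] [ 0.5834 -0.0627]
ring [ 0.484  -0.1108  0.058 ] [ 0.4858 -0.1093  0.058 ]
depth change shackle 26 tub 23 stock 142 blue 140
```

```bash
python3 - <<'E'
from station import ctrl
print(ctrl.finish_job())
E
```

```text
the job is handed in; nothing more can be done
None
```

The scraper is back in its own compartment, blade first, with the edge against the back plate and the handle sticking out. I handed the job in at about 23 s of the 67 s allowed.

**What I did:** I gripped the scraper by the blade, drew it fully out and turned it 90° away from the brush. I laid it on the bench and let go, took it by the handle 33–35 mm from the butt, swung it round and slid it in. Then I lowered it onto the board, released it and moved clear.

**Last checks:**
- **Seating:** the advance stopped against the plate at 10–13 N, about 1 mm from where I expected. The handle top was at 71 mm, which fits it lying on the board, and its axis was within about 1° of square. The butt measured about 88.5 mm out against a nominal 90 mm, within the 2 mm calibration.
- **Brush and spanner:** both measure 1.7–2.3 mm from their first positions, in nearly the same direction. I take this as camera error, since I never touched either.
- **Shackle and tub:** unchanged in the images apart from about 25 pixels each of depth difference, mostly edge noise. The areas around the shelf-top stock and the blue look-alike showed about 140 changed pixels each. I put that down to the arm in view and edge noise, and did not look into it further.

**One imperfection:** on the bench the fingertips touched down first, so when I released the scraper its blade end settled the last 4 mm or so, with the butt already resting on the bench.

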